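Snap a shaft clip home with a fork tool

ROBOT

A 6-joint arm with a two-finger parallel gripper is mounted at the origin on a cart in front of the work surface, level with it; the furniture and walls round the work are solid. World frame = base frame: x ahead of the robot, y to its left, z up, the work surface at z = 0. Lengths are in mm, angles in rad, forces in N, time in s.
With the tool pointing down it reaches from about 350 to 775 mm from the base axis. Payload 7.3 kg.
Tool frame: the origin (TCP) lies midway between the tips of the shut fingers; the grasp point (between the pads) lies 19 mm behind it; z points along the fingers, y is the line along which they close (so a half turn about z gives the same grasp; the last joint's range is limited). The gripper opens to 92 mm and grips with 3 to 60 N. Pads are 19 mm wide; open, the fingers measure 130 mm over their backs; the gripper's body (75 mm by 190 mm) begins 47 mm behind the grasp point.
Start: joints at [-1.292, 0.342, 1.524, -0, 1.275, -0.146], TCP at [216.397, -478.349, 226.741] pointing down, gripper open.
Joint ranges: [-2.53, 2.53], [-0.77, 2.02], [0.04, 2.7], [-1, 4.14], [0.28, 2.66], [-3.11, 3.11]. Speed limits (rad/s): [2.57, 2.57, 3.14, 3.14, 3.14, 3.14].

INTERFACE

Orientations are given as [roll, pitch, yaw] about the fixed x, y, z axes, in that order (R = Rz(yaw) Ry(pitch) Rx(roll)).
In Python, from plant import get_obs, capture, camera_model, close_job, search_frame, regions_of, pinpoint gives the robot as it stands. The module is installed in compiled form; this text tells all that it offers.
- The arm moves only by the shell command python3 -m pendant 'ROWS'. ROWS is JSON, one flat list of numbers, 7 for each row, row after row: the shift along the tool's x, y, z in units of 30 mm (1.0 is 30 mm), then the turn, a rotation vector about the tool's x, y, z in units of 4 degrees (1.0 is 4 degrees), then the closure, from -1 (fully open) to 1 (shut), so that 0 is half open. In form: [dx, dy, dz, wx, wy, wz, gripper, dx, dy, dz, wx, wy, wz, gripper, ...]. A call has 1 to 12 rows; each row shifts and turns the commanded pose from where the row before left it, along the tool's axes as they then stand; what a row does not reach is not made up. A row lasts 1/10 s, in which the tool goes at most 50 mm and 8.59 degrees, less where a joint would pass 70% of its speed; a pose out of reach is approached as far as the arm can. A call with a number of a shift or a turn outside -1 to 1 is refused whole. A call with a gripper value outside its range is refused whole. The fingers move at their own pace and stop on an object; the grip force is fixed at half the most. Time passes only in rows, so rows that do not move let the fingers close. It gives the time, the measured TCP pose, the force, the opening and the grip force at its end, in the units of the state.
- get_obs(): the state, without advancing time (a new reading comes with each control period).
- capture(name): name is "side" or "top" or "wrist"; returns the picture (420x560x3 uint8, red, green, blue); there is no depth.
- camera_model(name): a dict with "fov_y" (degrees; the focal length in pixels is half the picture's height over the tangent of half this angle, whatever the lens; pixels are square), "cx", "cy" (the principal point, pixels), "pose" (4x4, takes a point from camera to world coordinates). Camera axes: x right, y up, looking along -z (the intrinsics and any distortion apply to the point x, -y, -z); pixel columns grow to the right and rows downward; lengths in mm; the calibration is good to about 2 mm. A picture is of the moment at which its call begins: read the wrist's pose just before it. camera_model takes no time and is no camera call; for the wrist camera it gives the pose at the moment of the call.
- close_job(): hands the job in; it is judged then, once.
Trained networks look in the newest picture that a camera, given by its name, has taken for a name from the list of things; names that differ only in an ending like _2 or _b are one class to them, and where a whole thing is asked for, a point or a joint stands for the part that bears it (a point fixed in the world has none). Each returns a list of dicts, best first, with "score" (0 to 1); they miss things now and then, are a little off and sometimes report something else, mostly with a low value. They report only what shows in the picture. A call takes as long as a camera call. They do not tell look-alikes from the thing itself.
- search_frame(camera, thing): "location" ([column, row] in pixels, amid what is visible of it).
- regions_of(camera, thing): "pixels" (420x560 bool, what is visible of it) and "location" ([column, row] in pixels, amid what is visible of it).
- pinpoint(camera, thing): "location" ([column, row] in pixels: a listed point, or the origin of a listed thing).
The state is a dict: "time": time; "joint_positions": joint angles; "dq": joint speeds; "tau": joint torques, N m; "tool_pos": TCP position; "tcp_rot": TCP orientation; "contact_force": force on the tool from outside, world axes, zero at the start; "moment": the same for the moment, N m; "grip_width": finger opening in mm; "finger_force": force on a finger pad.
Only numpy, scipy, OpenCV 4.12 (cv2) and the standard library are available. Lean on these libraries where they do the work, as an engineer would, in place of code of your own. Each camera call takes 0.05 s, during which the arm holds its last target. There are 200 camera calls.

TASK

Fit the brass split clip onto the shaft in the blue sloping jig. First swing the red safety catch fully out of the way and slide the yellow guard gate fully open, then pick up the orange-handled fork tool and use it (never the fingers) to push the clip up the bed until it snaps into the shaft's groove. Leave the clip snapped in and the gate and catch open, lay the fork flat on the bench well clear of the jig, and do not disturb the spray can, the varnish tin or the cream tape roll.

Things in the scene. Friction and masses are not known exactly. Their poses are not given: they have to be found in the camera images.
- jig: Blue jig fixed to the bench, foot 150 x 96 x 10 mm. Origin on the bench below seat; x = horizontal heading in which the clip is pushed, y = left of it, z up. SLOPE FRAME used below, in mm from seat: s = (cos 28°, 0, sin 28°) up the bed, y = jig y, n = (-sin 28°, 0, cos 28°) off the bed. Bed: n = 0, s -92 to 45, y ±45; gate track s -105 to -92, y -45 to 118. Open space below s -105.
- seat (a point): Point on the bed at the shaft's axis, 140 mm above the bench: the clip's origin must end here. Axes as the jig's. Shaft along n, radius 12, groove n 0 to 13, collar radius 18 above it, top n 60. Guide rails 14 high with inner faces at y ±32.5, s -92 to -12, keep the clip straight. Stops s -88 to -80, |y| 22 to 34, 12 high, hold it below; the fork passes between them.
- catch_pin (a point): On the axis, at n 42, of the safety catch's red pin (diameter 14 mm, along n from n 24 to 56): pinch it and carry it round. The catch pivots about n at s -128, y 52 (hub radius 10, up to n 26); the pin is 45 mm from there, at s -83, y 52 when the catch reads 0. The catch's arm, 10 mm wide, n 17 to 25, lies across the gate's path.
- gate_knob (a point): On the axis, at n 43, of the black knob of the yellow guard gate (knob diameter 16 mm, along n from n 29 to 55; at s -98, y -10 when shut). The gate plate is at s -101 to -95, y -26 to 44 when shut, up to n 30, and bars the fork's way to the clip.
- catch (a joint): Angle of the safety catch, rad: starts at 0 to 0.15 (locked) and grows as the pin swings down the slope and to the jig's left (+y); at 1.57 the pin is at s -128, y 97. End stop 1.6. Stays where left; about 1 N at the pin moves it. It truly blocks the gate until about 1.3; fully out is over 1.35.
- gate (a joint): Slide of the guard gate, m: 0 shut, grows along the jig's +y to the end stop at 0.066, fully open. Needs 1 to 2 N, stays where left.
- clip: Brass split clip 58 x 60 x 10 mm, 0.11 kg, slippery. Origin: underside, centre of bore; x to its mouth (up the bed), z off the bed. Starts on the stops, origin at s -50. Push its back face at x -30; a tang 7 mm wide reaches to x -42. Its sprung nubs, 18 apart, spread over the shaft with 5 to 15 N when 22 to 11 mm short, then snap in and hold; let go earlier, it slides back down.
- clip_l (a joint): Spread of the clip's left sprung arm, rad: 0 closed, about 0.1 while the shaft spreads it.
- clip_r (a joint): Spread of the clip's right sprung arm, rad: 0 closed, about 0.1 while the shaft spreads it.
- fork: Fork tool 134 mm long, 0.16 kg, lying flat. Origin: underside, middle of grip; x to the fork end, z up. Orange grip 20 wide, 26 high, x ±14, between black collars 32 wide, 28 high; tail to x -49. Two prongs, x 60 to 85, 8 wide at y ±12 (the tang fits between), z 0 to 13: their ends push the clip's back, fork parallel to the bed and a few mm above it. Cross-head at x 53 to 62, 32 wide.
- spray_can: Aerosol can, 53 mm wide, 186 mm tall, upright, origin under its centre; leave alone. It stands in the corner by the grey partition, a tall fixed wall with its face at world y = 0.46, from x = 0.35 onwards.
- varnish_tin: Varnish tin, 68 mm wide, 74 mm tall, upright, origin under its centre; leave alone. Behind it stands a fixed fan, whose blades fill world x over 0.65, y 0.09 to 0.31, up to z 0.28.
- tape_cream: Cream tape roll, 84 mm wide, 50 mm tall, lying flat, origin under its centre; leave alone. (Across the bench, beyond the jig, the fixed blue motor fills world y under -0.12, x over 0.43, to about z 0.35.)
Mind the look-alikes: they are no part of the job. There is more than one size of the fork; the job needs the larger.

How it is judged:
By the outcome, as a careful person would: the job done as asked, in the order asked, and still so for the second after the job is handed in, with the robot touching nothing.
It also fails if it takes over 61 s, if anything falls off the work surface, if the arm or the gripper's body presses on something with over 40 N, if the wrist force passes 120 N, or if a joint passes its speed limit or range.

## Working session

There is one attempt and no reset: what is moved stays moved. The work goes in short steps, Python scripts to look and compute and a shell command to move; the robot and the scene stay as the last step left them, time stands still between calls to the robot, and variables do not carry over. Pictures are saved under pics/ and viewed, at most 10 in all, crops included, and the job is handed in when it is done.

```bash
mkdir -p pics; cat > h.py <<'E'
import numpy as np, cv2, json
from scipy.spatial.transform import Rotation as Ro
from plant import *
def ray(cam,px,m=None):
    m=m or camera_model(cam); f=210/np.tan(np.radians(m['fov_y']/2)); T=np.array(m['pose'])
    d=np.array([(px[0]-m['cx'])/f,-(px[1]-m['cy'])/f,-1.]); d=T[:3,:3]@d
    return T[:3,3],d/np.linalg.norm(d)
def onz(cam,px,z,m=None):
    o,d=ray(cam,px,m); return o+d*(z-o[2])/d[2]
def tri(rs):
    A=np.zeros((3,3));b=np.zeros(3)
    for o,d in rs:
        P=np.eye(3)-np.outer(d,d);A+=P;b+=P@o
    x=np.linalg.solve(A,b)
    return x,[float(np.linalg.norm((np.eye(3)-np.outer(d,d))@(x-o))) for o,d in rs]
def proj(cam,p,m=None):
    m=m or camera_model(cam); f=210/np.tan(np.radians(m['fov_y']/2)); T=np.array(m['pose'])
    q=T[:3,:3].T@(np.array(p)-T[:3,3]); return np.array([m['cx']+f*q[0]/-q[2],m['cy']-f*q[1]/-q[2]])
E
python3 - <<'E'
from h import *
np.set_printoptions(precision=1,suppress=True)
for c in ['side','top']:
    im=capture(c); cv2.imwrite(f'pics/{c}0.png',im[:,:,::-1])
    m=camera_model(c); print(c,{k:(v if k!='pose' else np.array(v).round(2).tolist()) for k,v in m.items()})
    for t in ['seat','catch_pin','gate_knob','clip','fork','jig','spray_can','varnish_tin','tape_cream']:
        print(t,[(np.round(r['location'],1).tolist(),round(r['score'],2)) for r in pinpoint(c,t)[:4]])
o=get_obs();print(o['time'],o['tcp_rot'],o['contact_force'])
E
```

```text
side {'fov_y': 48.96858949391219, 'cx': 282.1404655206842, 'cy': 213.82556741188355, 'pose': [[0.99, 0.08, -0.06, 495.22], [-0.1, 0.81, -0.58, -300.97], [0.01, 0.58, 0.82, 821.39], [0.0, 0.0, 0.0, 1.0]]}
seat [([244.5, 361.1], 0.84), ([223.8, 298.4], 0.32)]
catch_pin [([265.5, 294.3], 0.66)]
gate_knob [([224.5, 296.6], 0.7)]
clip [([239.4, 338.2], 0.88)]
fork [([281.6, 286.5], 0.93), ([235.7, 209.4], 0.59)]
jig [([246.6, 381.1], 0.57)]
spray_can [([317.8, 171.2], 0.64)]
varnish_tin [([316.2, 198.1], 0.61)]
tape_cream [([314.8, 229.7], 0.86)]
top {'fov_y': 55.6858266910323, 'cx': 275.25222354922465, 'cy': 207.07846598567306, 'pose': [[-0.02, 0.98, -0.2, 378.51], [-1.0, -0.02, 0.0, 176.3], [-0.0, 0.2, 0.98, 1047.4], [0.0, 0.0, 0.0, 1.0]]}
seat [([384.8, 250.3], 0.83)]
catch_pin [([340.1, 234.3], 0.5)]
gate_knob [([340.6, 262.1], 0.7), ([372.4, 252.6], 0.67)]
clip [([366.4, 253.8], 0.54)]
fork [([302.4, 226.8], 0.7), ([223.9, 258.2], 0.64)]
jig [([374.4, 255.7], 0.76)]
spray_can []
varnish_tin [([221.4, 191.0], 0.97), ([340.3, 236.2], 0.15)]
tape_cream [([257.9, 198.5], 0.69)]
1.0 [3.1 0.  0.4] [-0.3 -0.1  0.1]
```

View pics/side0.png

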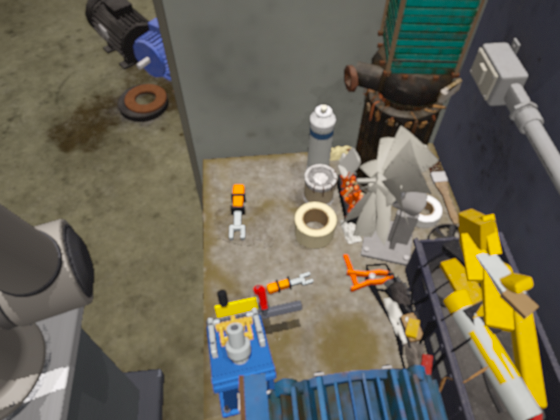

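View pics/top0.png

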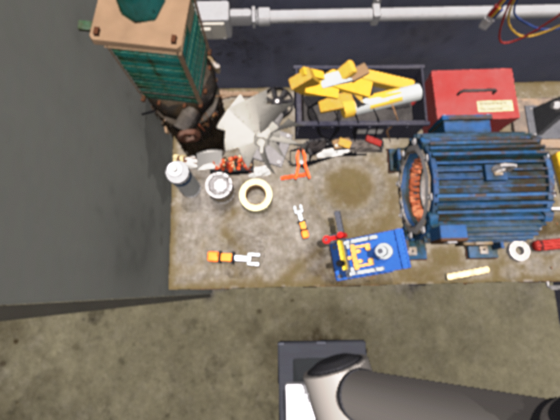

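```bash
python3 - <<'E'
from h import *
np.set_printoptions(precision=1,suppress=True)
S=dict(seat=(244.5,361.1),catch_pin=(265.5,294.3),gate_knob=(224.5,296.6),clip=(239.4,338.2),jig=(246.6,381.1),varnish_tin=(316.2,198.1),tape_cream=(314.8,229.7),fork=(281.6,286.5),fork2=(235.7,209.4),)
T=dict(seat=(384.8,250.3),catch_pin=(340.1,234.3),gate_knob=(340.6,262.1),clip=(366.4,253.8),jig=(374.4,255.7),varnish_tin=(221.4,191),tape_cream=(257.9,198.5),fork=(302.4,226.8),fork2=(223.9,258.2))
for k in S: print(k,*tri([ray('side',S[k]),ray('top',T[k])]), onz('side',S[k],0),onz('top',T[k],0))
for c in ['side','top']:
    capture(c)
    for r in regions_of(c,'fork')[:3]:
        p=r['pixels']; y,x=np.nonzero(p); w=np.array([onz(c,(a,b),13)[:2] for a,b in zip(x,y)])
        u,s,v=np.linalg.svd(w-w.mean(0),full_matrices=False); t=(w-w.mean(0))@v[0]
        print(c,r['score'],w.mean(0),'axis',v[0],np.ptp(t),t.min(),t.max())
E
```

```text
seat [464.4 -75.7 125.3] [1.5411375410155557, 1.5411375410155002] [460.6 -34.8   0. ] [ 474.3 -110.3    0. ]
catch_pin [503.7  27.  132.9] [2.395601837483254, 2.395601837483297] [508.2  90.9   0. ] [519.2   4.8   0. ]
gate_knob [438.5  29.3 133.7] [1.1245463349674532, 1.1245463349675393] [428.8  93.8   0. ] [446.1   7.5   0. ]
clip [458.  -35.2 114.2] [1.3823819426226647, 1.3823819426227022] [453.6   8.1   0. ] [466.2 -61.4   0. ]
jig [461.2 -76.3  21.3] [2.0922884402405, 2.092288440240536] [462.3 -69.8   0. ] [460.8 -82.    0. ]
varnish_tin [643.9 321.1  -8. ] [2.5251894817820295, 2.525189481782016] [640.  314.3   0. ] [644.5 320.4   0. ]
tape_cream [620.5 221.2  13.6] [2.205031198280949, 2.2050311982809605] [624.9 230.6   0. ] [621.4 221.5   0. ]
fork [541.1 104.    1. ] [0.2015549759676352, 0.2015549759675986] [541.  104.5   0. ] [541.5 104.    0. ]
fork2 [461.4 314.4 -18.2] [2.9358818533351307, 2.9358818533350113] [459.3 300.3   0. ] [462.8 312.7   0. ]
side 0.82 [552.5 104.7] axis [-1.  -0.2] 89.52005914833927 -47.75807342371973 41.76198572461955
side 0.79 [464.9 289.9] axis [-0.1 -1. ] 139.13980484970355 -68.25000417520678 70.88980067449677
side 0.61 [651.8 344.3] axis [-0.2 -1. ] 116.01708543713036 -59.8969492007502 56.120136236380155
top 0.77 [542.8 105.5] axis [-1.  -0.2] 72.89988702708835 -41.09302039816051 31.806866628927846
top 0.63 [463.  295.9] axis [-0.1 -1. ] 121.78250219723091 -56.807810422064556 64.97469177516635
```

The side picture shows the jig at about (238,340), its black knob at (224,297) and red pin at (262,296). There are two orange-handled forks:
- **Larger fork:** side (237,209), top (233,258). It is about 135 mm long.
- **Smaller fork:** side (288,284), top (302,222). It is about 80 mm long.

The orange pliers at side (365,272) are also not wanted. I choose the larger fork at side (237,209).

```bash
cat >> h.py <<'E'
c28,s28=np.cos(np.radians(28)),np.sin(np.radians(28))
def slope(j): # j=[x,y,yaw] -> R(cols s,y,n), seat
    h=np.array([np.cos(j[2]),np.sin(j[2]),0]); y=np.array([-h[1],h[0],0]); z=np.array([0,0,1.])
    return np.c_[c28*h+s28*z,y,-s28*h+c28*z],np.array([j[0],j[1],140.])
def P(j,s,y,n): R,o=slope(j); return o+R@np.array([s,y,n])
def pin(a): return (-128+45*np.cos(a),52+45*np.sin(a),42)
def tool_R(j): R,_=slope(j); return np.c_[-R[:,0],R[:,1],-R[:,2]]
def delta(p,R):
    "shift (tool axes, units) and rotvec (units of 4deg) to reach pose"
    o=get_obs(); R0=Ro.from_euler('xyz',o['tcp_rot']).as_matrix()
    return R0.T@(np.array(p)-o['tool_pos'])/30, Ro.from_matrix(R0.T@R).as_rotvec()*180/np.pi/4
E
python3 - <<'E'
from h import *
from scipy.optimize import least_squares
np.set_printoptions(precision=3,suppress=True)
S=dict(seat=(244.5,361.1),catch_pin=(265.5,294.3),gate_knob=(224.5,296.6),clip=(239.4,338.2),jig=(246.6,381.1))
T=dict(seat=(384.8,250.3),catch_pin=(340.1,234.3),gate_knob=(340.6,262.1),clip=(366.4,253.8),jig=(374.4,255.7))
M={c:camera_model(c) for c in('side','top')}
def pt(k,v): 
    return P(v,*{'seat':(0,0,0),'catch_pin':pin(v[3]),'gate_knob':(-98,-10,43),'clip':(-50,0,0)}[k]) if k!='jig' else np.array([v[0],v[1],0])
def f(v): return np.r_[np.concatenate([proj(c,pt(k,v),M[c])-D[k] for c,D in(('side',S),('top',T)) for k in S]),(v[3]-.07)*10]
r=least_squares(f,[460,-75,-1.57,.07],loss='soft_l1',x_scale=[10,10,.1,.1]); v=r.x
print(v); print(f(v)[:-1].reshape(-1,2))
print(get_obs()['tcp_rot'])
print(P(v,-98,-10,43),P(v,*pin(v[3])),tool_R(v)); 
print(delta(P(v,-90,20,160),tool_R(v)))
# crop of larger fork
im=cv2.imread('pics/side0.png')[165:250,200:330]; cv2.imwrite('pics/forkcrop.png',cv2.resize(im,None,fx=5,fy=5,interpolation=3))
E
```

```text
[463.558 -75.627  -1.429   0.075]
[[-2.145 -2.831]
 [-0.426  0.425]
 [-0.518  1.061]
 [-1.476 -2.219]
 [ 0.889  3.358]
 [ 1.518 -0.93 ]
 [ 1.203 -2.004]
 [ 0.037 -0.461]
 [-1.313 -0.348]
 [-2.499 -1.006]]
[3.141 0.    0.425]
[438.588  28.607 131.959] [505.245  24.377 138.058] [[-0.125  0.99   0.066]
 [ 0.874  0.141 -0.465]
 [-0.469  0.    -0.883]]
(array([ 15.119, -13.597,  -0.411]), array([ -4.501,  -5.996, -18.056]))
```

View pics/forkcrop.png

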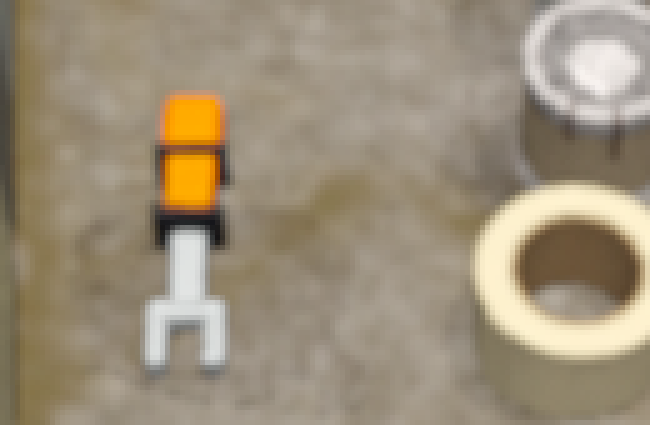

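The crop shows the larger fork: orange grip between black collars at side (238,201), prongs toward (237,235). First I move in clear of the motor.

```bash
python3 -m pendant '[0.8,-0.91,-0.2,0,0,0,0, 0.8,-0.91,-0.2,0,0,0,0, 0.8,-0.91,-0.2,0,0,0,0, 0.8,-0.91,-0.2,0,0,0,0, 0.8,-0.91,-0.2,0,0,0,0, 0.8,-0.91,-0.2,0,0,0,0, 0.8,-0.91,-0.2,0,0,0,0, 0.8,-0.91,-0.2,0,0,0,0, 0.8,-0.91,-0.2,0,0,0,0, 0.8,-0.91,-0.2,0,0,0,0, 0.8,-0.91,-0.2,0,0,0,0, 0.8,-0.91,-0.2,0,0,0,0]'; python3 - <<'E'
from h import *
np.set_printoptions(precision=3,suppress=True)
v=[463.6,-75.6,-1.429]
print(delta(P(v,-100,20,150),tool_R(v)),P(v,-100,20,150))
E
```

```text
time: 2.4
tool_pos: [343.9, -59.7, 299.2]
tcp_rot: [3.141, -0.001, 0.425]
contact_force: [0.1, -0.2, 0.3]
grip_width: 46.0
finger_force: 0.0
(array([ 5.531, -2.77 ,  2.459]), array([ -4.487,  -5.998, -18.063])) [460.969  84.349 225.495]
```

```bash
python3 -m pendant '[1,-0.55,0,0,0,0,0, 1,-0.55,0,0,0,0,0, 1,-0.55,0,0,0,0,0, 1,-0.55,0,0,0,0,0, 1,-0.55,0,0,0,0,0, 0.5,0,0,-0.25,-0.333,-1,0, 0,0,0,-0.25,-0.333,-1,0, 0,0,0,-0.25,-0.333,-1,0, 0,0,0,-0.25,-0.333,-1,0, 0,0,0,-0.25,-0.333,-1,0, 0,0,0,-0.25,-0.333,-1,0, 0,0,0,-0.25,-0.333,-1,0]'
python3 -m pendant '[0,0,0,-0.25,-0.333,-1,0, 0,0,0,-0.25,-0.333,-1,0, 0,0,0,-0.25,-0.333,-1,0, 0,0,0,-0.25,-0.333,-1,0, 0,0,0,-0.25,-0.333,-1,0, 0,0,0,-0.25,-0.333,-1,0, 0,0,0,-0.25,-0.333,-1,0, 0,0,0,-0.25,-0.333,-1,0, 0,0,0,-0.25,-0.333,-1,0, 0,0,0,-0.25,-0.333,-1,0, 0,0,0,-0.25,-0.333,-1,0]'; python3 - <<'E'
from h import *
np.set_printoptions(precision=2,suppress=True)
v=[463.6,-75.6,-1.429]
o=get_obs();print(o['joint_positions'])
print(delta(P(v,-100,20,150),tool_R(v)))
m=camera_model('wrist');im=capture('wrist'); cv2.imwrite('pics/w1.png',im[:,:,::-1]);print(m)
for t in ['seat','catch_pin','gate_knob','clip']:
    for r in pinpoint('wrist',t)[:2]: print(t,np.array(r['location']),r['score'])
for k,p in dict(seat=(0,0,0),catch_pin=pin(.075),gate_knob=(-98,-10,43),clip=(-50,0,0)).items(): print(k,proj('wrist',P(v,*p),m))
E
```

```text
time: 3.6
tool_pos: [460.2, 82.0, 298.7]
tcp_rot: [3.062, 0.187, 0.911]
contact_force: [0.3, -0.5, -0.5]
grip_width: 46.0
finger_force: 0.0
time: 4.7
tool_pos: [460.2, 82.1, 298.7]
tcp_rot: [3.141, 0.49, 1.712]
contact_force: [0.6, -0.7, -0.4]
grip_width: 45.9
finger_force: 0.0
[ 0.33  0.26  1.54 -0.48  1.45  0.27]
(array([1.21, 0.04, 2.12]), array([-0.  ,  0.01, -0.01]))
{'fov_y': 71.01800258915199, 'cx': 280.0493547105438, 'cy': 210.5762765546774, 'pose': array([[  0.99,  -0.1 ,  -0.1 , 440.16],
       [  0.14,   0.69,   0.71, 229.12],
       [  0.  ,  -0.72,   0.69, 398.53],
       [  0.  ,   0.  ,   0.  ,   1.  ]])}
seat [264.3 230. ] 0.88
catch_pin [305.6 170.9] 0.71
gate_knob [249.3 161.7] 0.55
clip [264.  191.6] 0.65
clip [266.6 167.5] 0.41
seat [265.81 229.26]
catch_pin [311.73 174.59]
gate_knob [253.53 161.67]
clip [265.16 193.54]
```

View pics/w1.png

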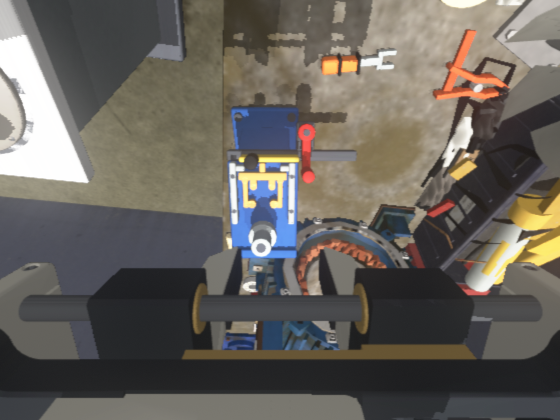

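The wrist picture shows the hub at (307,131), the pin at (307,175), the knob at (252,160) and the shaft top at (262,238). The clip is at about (264,192). I refit the jig with these.

```bash
python3 - <<'E'
from h import *
from scipy.optimize import least_squares
np.set_printoptions(precision=3,suppress=True)
pt={'seat':(0,0,0),'gate_knob':(-98,-10,43),'clip':(-50,0,0)}
D=dict(side=dict(seat=(244.5,361.1),catch_pin=(265.5,294.3),gate_knob=(224.5,296.6),clip=(239.4,338.2),jig=(246.6,381.1)),
top=dict(seat=(384.8,250.3),catch_pin=(340.1,234.3),gate_knob=(340.6,262.1),clip=(366.4,253.8),jig=(374.4,255.7)),
wrist=dict(seat=(264.3,230),catch_pin=(305.6,170.9),gate_knob=(249.3,161.7),clip=(264,191.6),hub=(307,131),ptop=(307,176),ktop=(252,160)))
M={c:camera_model(c) for c in D}
def q(k,v):
    if k=='jig': return np.array([v[0],v[1],0])
    s={'catch_pin':pin(v[3]),'hub':(-128,52,26),'ptop':pin(v[3])[:2]+(56,),'ktop':(-98,-10,55)}.get(k) or pt[k]
    return P(v,*s)
def f(v): return np.r_[np.concatenate([(proj(c,q(k,v),M[c])-D[c][k])*(1 if c!='wrist' else 1) for c in D for k in D[c]]),(v[3]-.07)*10]
r=least_squares(f,[460,-75,-1.43,.07],loss='soft_l1',x_scale=[10,10,.1,.1]); v=r.x
print(v);print(f(v)[:-1].reshape(-1,2)[10:])
p=list(pin(v[3]));p[2]=75
print(delta(P(v,*p),tool_R(v)))
E
```

```text
[462.583 -74.211  -1.422  -0.026]
[[ 1.173 -1.285]
 [ 0.918  2.471]
 [ 2.701 -0.875]
 [ 0.396  1.269]
 [ 0.013  0.364]
 [ 0.563 -0.186]
 [-1.066  2.486]]
(array([0.703, 1.012, 4.593]), array([-0.06 , -0.008, -0.167]))
```

```bash
python3 -m pendant '[0.7,0.5,0.6,-0.06,0,-0.17,0, 0,0.5,1,0,0,0,0, 0,0,1,0,0,0,0, 0,0,1,0,0,0,0, 0,0,1,0,0,0,0, 0,0,0,0,0,0,0]'; python3 - <<'E'
from h import *
np.set_printoptions(precision=2,suppress=True)
v=[462.6,-74.2,-1.422]
m=camera_model('wrist');im=capture('wrist'); cv2.imwrite('pics/w2.png',im[:,:,::-1])
for t in ['seat','catch_pin','gate_knob','clip']:
    for r in pinpoint('wrist',t)[:2]: print(t,np.array(r['location']),r['score'])
for k,p in dict(seat=(0,0,0),catch_pin=pin(.03),ptop=pin(.03)[:2]+(56,),gate_knob=(-98,-10,43),ktop=(-98,-10,55),hub=(-128,52,26),clip=(-50,0,0),shaft=(0,0,60)).items(): print(k,proj('wrist',P(v,*p),m))
print(delta(P(v,*pin(.03)[:2],31),tool_R(v)))
E
```

```text
time: 5.55
tool_pos: [495.1, 38.8, 164.2]
tcp_rot: [-3.134, 0.489, 1.721]
contact_force: [-0.5, -0.5, 1.1]
grip_width: 45.7
finger_force: 0.0
catch_pin [282.2 241.7] 0.75
gate_knob [189.6 225.1] 0.94
clip [221.6 255.8] 0.66
seat [226.64 306.06]
catch_pin [285.84 242.15]
ptop [286.08 251.03]
gate_knob [192.35 222.1 ]
ktop [186.87 228.62]
hub [284.08 173.6 ]
clip [223.42 256.95]
shaft [211.71 357.26]
(array([0.01, 0.05, 1.51]), array([ 0.04, -0.  ,  0.01]))
```

View pics/w2.png

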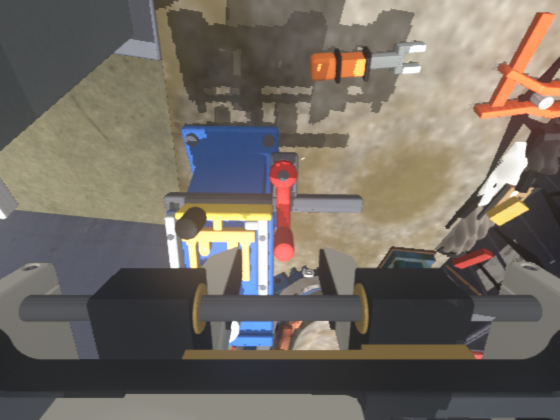

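The picture matches the model: hub at (284,173), pin top at (285,252), knob top at (188,221). Now I descend, pinch the pin and swing the catch.

```bash
python3 -m pendant '[0,0.05,0.75,0,0,0,0, 0,0,0.7,0,0,0,0, 0,0,0,0,0,0,1, 0,0,0,0,0,0,1, 0,0,0,0,0,0,1, 0,0,0,0,0,0,1]'; python3 - <<'E'
from h import *
np.set_printoptions(precision=2,suppress=True)
v=[462.6,-74.2,-1.422]; R,o=slope(v); p=R.T@(get_obs()['tool_pos']-o); print(p)
a0=np.arctan2(p[1]-52,p[0]+128); print(a0)
L=[pin(a) for a in np.linspace(a0,1.6,10)]; L=np.array(L); d=np.diff(L,axis=0)/30; print(np.c_[-d[:,0],d[:,1]])
E
```

```text
time: 6.4
tool_pos: [501.9, 21.2, 129.7]
tcp_rot: [3.14, 0.489, 1.721]
contact_force: [-0.0, 0.7, -0.4]
grip_width: 18.7
finger_force: 0.0
[-82.99  53.03  32.47]
0.0229218402216476
[[0.03 0.26]
 [0.07 0.25]
 [0.12 0.24]
 [0.16 0.21]
 [0.19 0.18]
 [0.22 0.14]
 [0.24 0.1 ]
 [0.26 0.06]
 [0.26 0.02]]
```

```bash
python3 -m pendant '[0,0,0,0,0,0,1, 0,0,0,0,0,0,1, 0.03,0.26,0,0,0,0,1, 0.07,0.25,0,0,0,0,1, 0.12,0.24,0,0,0,0,1, 0.16,0.21,0,0,0,0,1, 0.19,0.18,0,0,0,0,1, 0.22,0.14,0,0,0,0,1, 0.24,0.1,0,0,0,0,1, 0.26,0.06,0,0,0,0,1, 0.2,0.02,0,0,0,0,1, 0,0,0,0,0,0,1]'; python3 - <<'E'
from h import *
np.set_printoptions(precision=2,suppress=True)
v=[462.6,-74.2,-1.422]; R,o=slope(v); p=R.T@(get_obs()['tool_pos']-o); print(p)
print(np.arctan2(p[1]-52,p[0]+128),R.T@get_obs()['contact_force'])
E
```

```text
time: 7.6
tool_pos: [538.1, 66.6, 107.8]
tcp_rot: [-3.139, 0.489, 1.722]
contact_force: [-3.5, 2.7, 4.8]
grip_width: 13.2
finger_force: 30.0
[-128.19   95.54   31.69]
1.5750689835063545 [-0.57 -3.01  5.79]
```

```bash
python3 -m pendant '[0,0,0,0,0,0,0, 0,0,0,0,0,0,0, 0,0,-0.6,0,0,0,0, 0,0,-0.7,0,0,0,0, -0.5,-0.9,0,0,0,0,0, -0.5,-0.9,0,0,0,0,0, 0,-0.9,0,0,0,0,0, 0,-0.8,0,0,0,0,0, 0,0,0,0,0,0,0]'; python3 - <<'E'
from h import *
np.set_printoptions(precision=2,suppress=True)
v=[462.6,-74.2,-1.422]; m=camera_model('wrist');im=capture('wrist'); cv2.imwrite('pics/w3.png',im[:,:,::-1])
for t in ['seat','catch_pin','gate_knob','clip']:
    for r in pinpoint('wrist',t)[:2]: print(t,np.array(r['location']),r['score'])
for k,p in dict(catch_pin=pin(1.55),gate_knob=(-98,-10,43),ktop=(-98,-10,55)).items(): print(k,proj('wrist',P(v,*p),m))
print(delta(P(v,-98,-10,32),tool_R(v)))
E
```

```text
time: 8.5
tool_pos: [433.5, 41.8, 156.2]
tcp_rot: [-3.138, 0.489, 1.722]
contact_force: [0.4, -0.2, 1.3]
grip_width: 45.8
finger_force: 0.0
seat [288.3 320.2] 0.69
gate_knob [279.1 242.5] 0.72
clip [290.  273.8] 0.94
catch_pin [444.14 202.03]
gate_knob [281.35 242.81]
ktop [281.38 250.49]
(array([ 0.01, -0.07,  1.28]), array([ 0.01, -0.  ,  0.02]))
```

```bash
python3 -m pendant '[0,-0.07,0.6,0,0,0,0, 0,0,0.65,0,0,0,0, 0,0,0,0,0,0,1, 0,0,0,0,0,0,1, 0,0,0,0,0,0,1, 0,0,0,0,0,0,1, 0,0,0,0,0,0,1, 0,0,0,0,0,0,1]'
python3 -m pendant '[0,0.3,0,0,0,0,1, 0,0.3,0,0,0,0,1, 0,0.3,0,0,0,0,1, 0,0.3,0,0,0,0,1, 0,0.3,0,0,0,0,1, 0,0.3,0,0,0,0,1, 0,0.2,0,0,0,0,1, 0,0.15,0,0,0,0,1, 0,0,0,0,0,0,1]'; python3 - <<'E'
from h import *
np.set_printoptions(precision=2,suppress=True)
v=[462.6,-74.2,-1.422]; R,o=slope(v); p=R.T@(get_obs()['tool_pos']-o); print(p)
print(R.T@get_obs()['contact_force'])
E
```

```text
time: 9.55
tool_pos: [436.9, 25.0, 123.6]
tcp_rot: [3.141, 0.489, 1.721]
contact_force: [-1.2, 0.9, 4.1]
grip_width: 15.1
finger_force: 30.0
time: 10.45
tool_pos: [501.2, 33.8, 123.5]
tcp_rot: [-3.14, 0.49, 1.721]
contact_force: [-2.2, -2.1, 6.4]
grip_width: 15.0
finger_force: 30.0
[-96.99  54.22  32.88]
[ 4.5  -2.5   4.83]
```

```bash
python3 -m pendant '[0,0.05,0,0,0,0,1, 0,0.05,0,0,0,0,1, 0,0.02,0,0,0,0,1, 0,0,0,0,0,0,1]'; python3 - <<'E'
from h import *
np.set_printoptions(precision=2,suppress=True)
v=[462.6,-74.2,-1.422]; R,o=slope(v); p=R.T@(get_obs()['tool_pos']-o); print(p)
print(R.T@get_obs()['contact_force'])
E
```

```text
time: 10.85
tool_pos: [501.4, 33.8, 123.3]
tcp_rot: [-3.133, 0.491, 1.722]
contact_force: [-13.8, -0.2, 14.1]
grip_width: 15.2
finger_force: 30.0
[-97.04  54.4   32.73]
[  4.99 -13.66  13.33]
```

```bash
python3 -m pendant '[0,-0.12,0,0,0,0,0, 0,0,0,0,0,0,0, 0,0,0,0,0,0,0, 0,0,-0.7,0,0,0,0, 0,0,-1,0,0,0,0, 0,0,-1,0,0,0,0, 0,0,-1,0,0,0,0]'; python3 - <<'E'
from h import *
np.set_printoptions(precision=2,suppress=True)
capture('side')
for px in [(238,201)]: g=onz('side',px,26); print(g)
r=[r for r in regions_of('side','fork') if abs(r['location'][0]-237)<20]
w=np.array([onz('side',p,13)[:2] for p in np.argwhere(r[0]['pixels'])[:,::-1]]); c=w.mean(0); a=np.linalg.svd(w-c,full_matrices=False)[2][0]; a*=-np.sign(a[1]); print(c,a)
yaw=np.arctan2(-a[1],-a[0]); print(yaw)
Rt=Ro.from_euler('xyz',[np.pi,0,yaw]).as_matrix()
print(delta([g[0]+0*a[0],g[1],150],Rt))
E
```

```text
time: 11.55
tool_pos: [492.9, 86.5, 221.8]
tcp_rot: [-3.141, 0.488, 1.722]
contact_force: [1.3, 0.2, 0.5]
grip_width: 45.8
finger_force: 0.0
[466.34 303.15  26.  ]
[468.18 289.77] [-0.01 -1.  ]
1.5637349866667047
(array([ 7.56,  0.14, -1.2 ]), array([0.65, 6.96, 2.22]))
```

```bash
python3 -m pendant '[0,0,0,0.09,1,0.32,0, 0,0,0,0.09,1,0.32,0, 0,0,0,0.09,1,0.32,0, 0,0,0,0.09,1,0.32,0, 0,0,0,0.09,1,0.32,0, 0,0,0,0.09,1,0.32,0, 0,0,0,0.09,1,0.32,0]'
python3 -m pendant '[0.9,-0.12,0.2,0,0,0,0, 0.9,-0.12,0.2,0,0,0,0, 0.9,-0.12,0.2,0,0,0,0, 0.9,-0.12,0.2,0,0,0,0, 0.9,-0.12,0.2,0,0,0,0, 0.9,-0.12,0.2,0,0,0,0, 0.9,-0.12,0.2,0,0,0,0, 0,0,0,0,0,0,0]'; python3 - <<'E'
from h import *
np.set_printoptions(precision=2,suppress=True)
m=camera_model('wrist');im=capture('wrist'); cv2.imwrite('pics/w4.png',im[:,:,::-1])
for r in pinpoint('wrist','fork'): print(np.array(r['location']),r['score'],onz('wrist',r['location'],0,m))
for r in regions_of('wrist','fork')[:2]:
    w=np.array([onz('wrist',p,13,m)[:2] for p in np.argwhere(r['pixels'])[:,::-1]]); c=w.mean(0); a=np.linalg.svd(w-c,full_matrices=False)[2][0]; a*=-np.sign(a[1]); t=(w-c)@a; print(r['score'],r['location'],c,a,t.min(),t.max())
E
```

```text
time: 12.35
tool_pos: [492.9, 85.4, 220.3]
tcp_rot: [-3.135, -0.003, 1.559]
contact_force: [-0.4, 0.3, 0.4]
grip_width: 45.9
finger_force: 0.0
time: 13.15
tool_pos: [468.3, 277.1, 177.3]
tcp_rot: [-3.133, -0.0, 1.563]
contact_force: [0.3, -0.1, -0.1]
grip_width: 45.8
finger_force: 0.0
[337.6 315.3] 0.68 [543.97 102.59   0.  ]
0.73 [279.5, 173.6] [464.92 295.88] [-0.08 -1.  ] -57.3943564211772 75.8809372926419
0.7 [323.3, 325.8] [521.97  96.22] [ 0.98 -0.21] -10.928329308286447 11.087798895906785
```

View pics/w4.png

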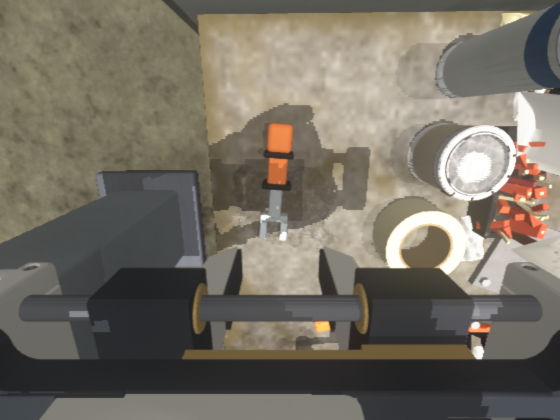

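The larger fork lies with its tail at (280,128), collars at (279,154) and (277,186), and prong ends at (264,236) and (283,237). The tin, can and tape are well to the right.

```bash
python3 - <<'E'
from h import *
np.set_printoptions(precision=2,suppress=True)
m=camera_model('wrist')
a=onz('wrist',(279,154),28,m);b=onz('wrist',(277,186),28,m);t=onz('wrist',(273.5,237),11,m);tail=onz('wrist',(280.5,124),24,m)
print(a,b,t,tail); g=onz('wrist',(278.2,170.5),27,m); print(g)
ax=(t-tail)[:2];L=np.linalg.norm(ax);ax/=L; o=tail[:2]+49*ax; print(L,ax,o,t[:2]-85*ax)
yaw=np.arctan2(-ax[1],-ax[0]);print(yaw)
G=(g[:2]+o+t[:2]-85*ax)/3; print(G)
print(delta([*G,4],Ro.from_euler('xyz',[np.pi,0,yaw]).as_matrix()))
E
```

```text
[468.61 319.85  28.  ] [466.03 285.85  28.  ] [460.56 219.24  11.  ] [470.47 349.62  24.  ]
[467.53 302.43  27.  ]
130.75122736840225 [-0.08 -1.  ] [466.76 300.76] [467.01 304.  ]
1.4949348672490048
[467.1 302.4]
(array([ 0.93, -0.05,  5.82]), array([-0.09,  0.01,  0.94]))
```

```bash
python3 -m pendant '[0.93,-0.05,0.5,-0.1,0,0.94,0, 0,0,1,0,0,0,0, 0,0,1,0,0,0,0, 0,0,1,0,0,0,0, 0,0,1,0,0,0,0, 0,0,0.8,0,0,0,0, 0,0,0.5,0,0,0,0, 0,0,0,0,0,0,0, 0,0,0,0,0,0,1, 0,0,0,0,0,0,1, 0,0,0,0,0,0,1, 0,0,0,0,0,0,1]'
python3 -m pendant '[0,0,0,0,0,0,1, 0,0,0,0,0,0,1, 0,0,0,0,0,0,1]'
```

```text
time: 14.5
tool_pos: [468.2, 303.2, 6.2]
tcp_rot: [3.14, -0.001, 1.495]
contact_force: [0.1, 0.4, 2.5]
grip_width: 20.0
finger_force: 30.0
time: 14.8
tool_pos: [468.3, 303.2, 6.2]
tcp_rot: [3.14, -0.001, 1.495]
contact_force: [-2.2, -1.1, 6.5]
grip_width: 19.7
finger_force: 30.0
```

```bash
python3 -m pendant '[0,0,-0.5,0,0,0,1, 0,0,-1,0,0,0,1, 0,0,-1,0,0,0,1, 0,0,-1,0,0,0,1, 0,0,-1,0,0,0,1, 0,0,-1,0,0,0,1, -1,0,0,0,0,0,1, -1,0,0,0,0,0,1, -1,0,0,0,0,0,1, -1,0,0,0,0,0,1, -1,0,0,0,0,0,1]'; python3 - <<'E'
from h import *
np.set_printoptions(precision=2,suppress=True)
v=[462.6,-74.2,-1.422]; print(P(v,-200,0,80),delta(P(v,-200,0,80),tool_R(v)))
E
```

```text
time: 15.9
tool_pos: [456.2, 152.4, 170.2]
tcp_rot: [3.14, -0.0, 1.495]
contact_force: [0.5, -1.1, -1.7]
grip_width: 19.6
finger_force: 30.0
[430.85 137.58 116.74] (array([-0.56, -0.81,  1.78]), array([-0.76, -6.97, -3.15]))
```

```bash
python3 -m pendant '[-0.28,-0.4,0,-0.11,-1,-0.45,1, -0.28,-0.41,0,-0.11,-1,-0.45,1, 0,0,0,-0.11,-1,-0.45,1, 0,0,0,-0.11,-1,-0.45,1, 0,0,0,-0.11,-1,-0.45,1, 0,0,0,-0.11,-1,-0.45,1, 0,0,0,-0.1,-0.97,-0.45,1, 0,0,0,0,0,0,1]'; python3 - <<'E'
from h import *
np.set_printoptions(precision=2,suppress=True)
v=[462.6,-74.2,-1.422]; print(delta(P(v,-200,0,40),tool_R(v)))
for c in ['side','top','wrist']:
    m=camera_model(c); im=capture(c); cv2.imwrite(f'pics/{c}5.png',im[:,:,::-1])
    for t in ['seat','clip','fork','catch_pin','gate_knob']: print(c,t,[(np.round(r['location']).tolist(),round(r['score'],2)) for r in pinpoint(c,t)[:2]])
    print(proj(c,P(v,0,0,0),m),proj(c,P(v,-50,0,0),m),proj(c,P(v,*pin(1.55)),m),proj(c,P(v,-98,56,43),m))
E
```

```text
time: 16.7
tool_pos: [430.7, 139.3, 169.9]
tcp_rot: [-3.139, 0.489, 1.723]
contact_force: [0.4, -0.3, -2.0]
grip_width: 19.8
finger_force: 30.0
(array([0.78, 0.  , 2.92]), array([-0.01,  0.01,  0.04]))
side seat [([243.0, 357.0], 0.92)]
side clip [([238.0, 335.0], 0.64)]
side fork [([217.0, 230.0], 0.84), ([283.0, 287.0], 0.6)]
side catch_pin [([287.0, 274.0], 0.63), ([239.0, 337.0], 0.62)]
side gate_knob [([259.0, 290.0], 0.55)]
[241.66 357.38] [237.08 335.21] [282.82 273.59] [262.55 288.04]
top seat [([386.0, 252.0], 0.77)]
top clip [([366.0, 254.0], 0.89)]
top fork [([288.0, 262.0], 0.92), ([302.0, 225.0], 0.61)]
top catch_pin [([321.0, 220.0], 0.47)]
top gate_knob [([337.0, 234.0], 0.74)]
[385.72 249.8 ] [364.53 254.01] [319.65 219.86] [334.38 234.13]
wrist seat []
wrist clip []
wrist fork [([374.0, 158.0], 0.6), ([280.0, 255.0], 0.56)]
wrist catch_pin [([380.0, 265.0], 0.97)]
wrist gate_knob []
[279.47 342.59] [279.35 307.06] [383.71 264.4 ] [337.78 292.23]
```

View pics/wrist5.png

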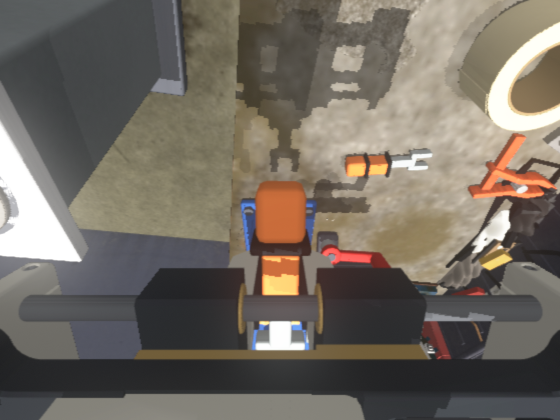

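The wrist picture shows the fork held straight, its tail at (280,210) and head at (281,345). The gate and catch are swung to the right, pin near (380,265). I descend and feed the fork in.

```bash
python3 -m pendant '[0.94,0,0.6,0,0,0,1, 0,0,0.9,0,0,0,1, 0,0,0.9,0,0,0,1, 0,0,0.9,0,0,0,1, 0,0,0.6,0,0,0,1, 0,0,0,0,0,0,1]'; python3 - <<'E'
from h import *
np.set_printoptions(precision=2,suppress=True)
v=[462.6,-74.2,-1.422]; R,o=slope(v); print(R.T@(get_obs()['tool_pos']-o), delta(P(v,-175,0,10),tool_R(v)))
m=camera_model('side'); im=capture('side')[230:400,160:340]
print([np.round(proj('side',P(v,*q),m)-[160,230],0)*4 for q in [(-120,12,6),(-120,-12,6),(-105,0,0),(-92,0,0),(-50,0,0)]])
cv2.imwrite('pics/s6.png',cv2.resize(im[:,:,::-1],None,fx=4,fy=3.5 and 4,interpolation=2)[:600])
E
```

```text
time: 18.2
tool_pos: [434.4, 107.3, 52.5]
tcp_rot: [-3.136, 0.49, 1.72]
contact_force: [0.6, 0.2, -1.6]
grip_width: 19.9
finger_force: 30.0
[-203.27   -0.98    8.99] (array([-0.94,  0.03, -0.03]), array([-0.08,  0.01,  0.01]))
[array([312., 296.]), array([256., 308.]), array([292., 336.]), array([296., 356.]), array([308., 420.])]
```

View pics/s6.png

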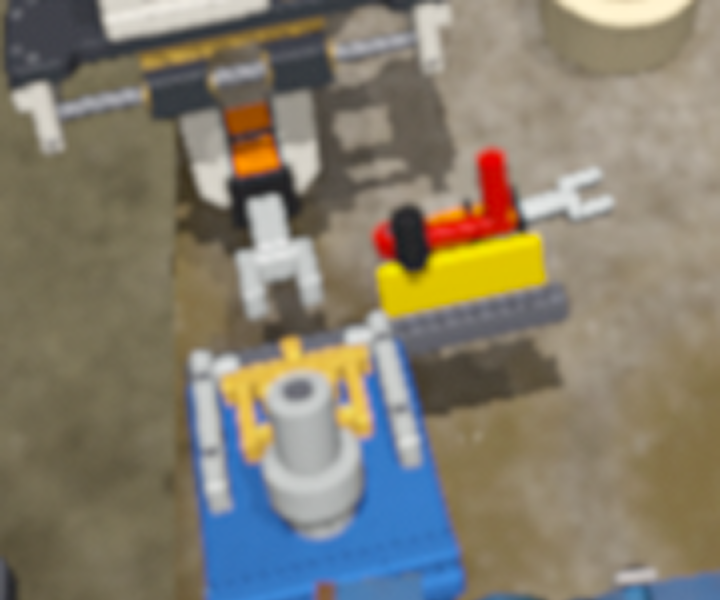

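The fork sits on the jig axis: prong ends at crop (250,312) and (318,302), tang at (291,345), with the gate and catch clear to the right. Feed in.

```bash
python3 -m pendant '[-0.3,0.03,-0.04,-0.04,0,0,1, -0.3,0,0,0,0,0,1, -0.3,0,0,0,0,0,1, -0.3,0,0,0,0,0,1, -0.2,0,0,0,0,0,1, -0.2,0,0,0,0,0,1, -0.2,0,0,0,0,0,1, -0.2,0,0,0,0,0,1, 0,0,0,0,0,0,1]'; python3 - <<'E'
from h import *
np.set_printoptions(precision=2,suppress=True)
v=[462.6,-74.2,-1.422]; R,o=slope(v); print(R.T@(get_obs()['tool_pos']-o), R.T@get_obs()['contact_force'])
capture('side'); print([(r['location'],r['score']) for r in pinpoint('side','clip')])
m=camera_model('side');print([proj('side',P(v,s,0,0),m) for s in(-50,-25,0)])
E
```

```text
time: 19.15
tool_pos: [444.4, 56.2, 83.7]
tcp_rot: [3.139, 0.489, 1.718]
contact_force: [-0.9, -0.4, -1.2]
grip_width: 20.0
finger_force: 30.0
[-142.67    1.33   12.09] [-0.27 -0.91 -1.17]
[([241.9, 350.2], 0.59)]
[array([237.08, 335.21]), array([239.3 , 345.95]), array([241.66, 357.38])]
```

```bash
python3 -m pendant '[-0.15,-0.04,0.07,0,0,0,1, -0.15,0,0,0,0,0,1, -0.15,0,0,0,0,0,1, -0.15,0,0,0,0,0,1, 0,0,0,0,0,0,1]'; python3 -m pendant '[-0.15,0,0,0,0,0,1, -0.1,0,0,0,0,0,1, -0.05,0,0,0,0,0,1, 0,0,0,0,0,0,1]'; python3 - <<'E'
from h import *
np.set_printoptions(precision=2,suppress=True)
v=[462.6,-74.2,-1.422]; R,o=slope(v); print(R.T@(get_obs()['tool_pos']-o), R.T@get_obs()['contact_force'])
capture('side'); print([(r['location'],r['score']) for r in pinpoint('side','clip')])
E
```

```text
time: 19.75
tool_pos: [445.6, 39.9, 90.0]
tcp_rot: [3.139, 0.488, 1.719]
contact_force: [-0.1, 1.0, -2.6]
grip_width: 19.9
finger_force: 30.0
time: 20.15
tool_pos: [446.8, 31.6, 94.4]
tcp_rot: [3.139, 0.489, 1.718]
contact_force: [-0.7, -0.6, -1.8]
grip_width: 19.6
finger_force: 30.0
[-115.81    0.05    9.97] [-0.39 -0.77 -1.86]
[([242.3, 357.9], 0.96)]
```

```bash
python3 -m pendant '[-0.07,0,0,0,0,0,1, -0.07,0,0,0,0,0,1, 0,0,0,0,0,0,1]'; python3 - <<'E'
from h import *
np.set_printoptions(precision=2,suppress=True)
v=[462.6,-74.2,-1.422]; R,o=slope(v); print(R.T@(get_obs()['tool_pos']-o), R.T@get_obs()['contact_force'])
E
```

```text
time: 20.55
tool_pos: [447.3, 28.9, 96.0]
tcp_rot: [3.139, 0.487, 1.719]
contact_force: [-1.3, 3.7, -2.8]
grip_width: 19.6
finger_force: 30.0
[-112.67    0.1    10.03] [-4.71 -0.76 -0.69]
```

```bash
python3 -m pendant '[-0.06,0,0,0,0,0,1, 0,0,0,0,0,0,1]'; python3 -m pendant '[-0.06,0,0,0,0,0,1, 0,0,0,0,0,0,1]'; python3 - <<'E'
from h import *
np.set_printoptions(precision=2,suppress=True)
v=[462.6,-74.2,-1.422]; R,o=slope(v); print(R.T@(get_obs()['tool_pos']-o), R.T@get_obs()['contact_force'])
capture('side'); capture('top')
for c in['side','top']: print([(r['location'],r['score']) for r in pinpoint(c,'clip')],proj(c,P(v,0,0,0)))
E
```

```text
time: 20.75
tool_pos: [447.4, 28.7, 96.2]
tcp_rot: [3.138, 0.485, 1.718]
contact_force: [-0.7, 11.5, -5.2]
grip_width: 19.9
finger_force: 30.0
time: 20.95
tool_pos: [447.5, 28.5, 96.4]
tcp_rot: [3.137, 0.482, 1.718]
contact_force: [-3.3, 19.9, -7.4]
grip_width: 19.8
finger_force: 30.0
[-112.1     0.31   10.26] [-21.34  -0.32   2.92]
[([244.7, 364.0], 0.64)] [241.66 357.38]
[([387.9, 251.0], 0.8), ([256.6, 197.1], 0.25)] [385.72 249.8 ]
```

It has hit a hard stop at 21 N, past the snap range. I back out and check that the clip stays.

```bash
python3 -m pendant '[0.3,0,0,0,0,0,1, 0.4,0,0,0,0,0,1, 0.5,0,0,0,0,0,1, 0.5,0,0,0,0,0,1, 0.5,0,0,0,0,0,1, 0.5,0,0,0,0,0,1, 0.4,0,0,0,0,0,1, 0,0,0,0,0,0,1]'; python3 - <<'E'
from h import *
np.set_printoptions(precision=2,suppress=True)
v=[462.6,-74.2,-1.422]; R,o=slope(v); print(R.T@(get_obs()['tool_pos']-o), R.T@get_obs()['contact_force'])
im=capture('side'); cv2.imwrite('pics/s7.png',cv2.resize(im[230:380,160:340,::-1],None,fx=4,fy=4,interpolation=2)); capture('top')
for c in['side','top']: print([(r['location'],r['score']) for r in pinpoint(c,'clip')],proj(c,P(v,0,0,0)))
E
```

```text
time: 21.95
tool_pos: [435.2, 107.8, 53.3]
tcp_rot: [3.141, 0.489, 1.721]
contact_force: [-0.3, -0.1, -1.6]
grip_width: 19.4
finger_force: 30.0
[-203.17   -0.09    9.85] [-0.71 -0.32 -1.44]
[([241.5, 359.5], 0.66), ([264.4, 290.4], 0.15)] [241.66 357.38]
[([387.2, 247.5], 0.77)] [385.72 249.8 ]
```

View pics/s7.png

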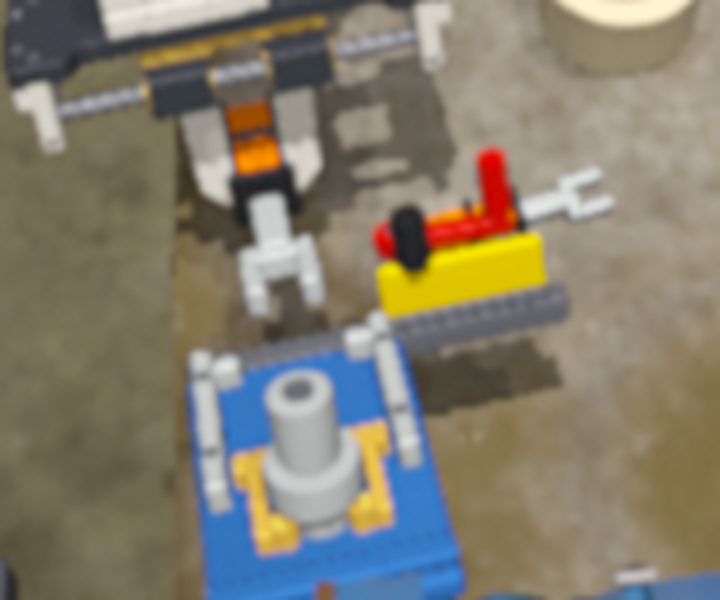

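The clip holds at the shaft, with its nubs past the shaft at crop (275,535) and (372,512). The gate and catch are still open. Now I carry the fork back to its clear spot.

```bash
python3 -m pendant '[0,0,-0.6,0,0,0,1, 0,0,-1,0,0,0,1, 0,0,-1,0,0,0,1, 0,0,-1,0,0,0,1, 0,0,-0.8,0,0,0,1, 0,0,0,0,1,0,1, 0,0,0,0,1,0,1, 0,0,0,0,1,0,1, 0,0,0,0,1,0,1, 0,0,0,0,1,0,1, 0,0,0,0,1,0,1, 0,0,0,0,1,0,1]'; python3 - <<'E'
from h import *
np.set_printoptions(precision=2,suppress=True)
print(delta([465,290,7],Ro.from_euler('xyz',[np.pi,0,get_obs()['tcp_rot'][2]]).as_matrix()))
E
```

```text
time: 23.35
tool_pos: [426.2, 167.1, 171.3]
tcp_rot: [3.139, -0.003, 1.719]
contact_force: [0.3, 0.0, -1.3]
grip_width: 19.8
finger_force: 30.0
(array([3.85, 1.87, 5.49]), array([ 0.04, -0.04, -0.  ]))
```

```bash
python3 -m pendant '[0.95,0.46,0.3,0.04,-0.04,0,1, 0.95,0.46,0.3,0,0,0,1, 0.95,0.46,0.3,0,0,0,1, 0.95,0.46,0.3,0,0,0,1, 0,0,0.9,0,0,0,1, 0,0,0.9,0,0,0,1, 0,0,0.9,0,0,0,1, 0,0,0.7,0,0,0,1, 0,0,0.4,0,0,0,1, 0,0,0.35,0,0,0,1, 0,0,0,0,0,0,1]'
```

```text
time: 24.45
tool_pos: [463.5, 287.7, 9.3]
tcp_rot: [-3.139, 0.003, 1.72]
contact_force: [0.1, 0.7, -0.4]
grip_width: 20.1
finger_force: 30.0
```

```bash
python3 -m pendant '[0,0,0.06,0,0,0,1, 0,0,0.04,0,0,0,1, 0,0,0,0,0,0,1]'
```

```text
time: 24.75
tool_pos: [464.1, 288.4, 7.6]
tcp_rot: [3.141, 0.002, 1.72]
contact_force: [0.4, 1.0, -1.7]
grip_width: 19.9
finger_force: 30.0
```

```bash
python3 -m pendant '[0,0,0.05,0,0,0,1, 0,0,0,0,0,0,1, 0,0,0,0,0,0,0, 0,0,0,0,0,0,0, 0,0,0,0,0,0,0, 0,0,0,0,0,0,0, 0,0,-0.5,0,0,0,0, 0,0,-1,0,0,0,0, 0,0,-1,0,0,0,0, 0,0,-1,0,0,0,0, -0.5,0,-1,0,0,0,0, -0.5,0,-1,0,0,0,0]'; python3 - <<'E'
from h import *
im=capture('side'); cv2.imwrite('pics/s8.png',cv2.resize(im[140:400,150:400,::-1],None,fx=2.3,fy=2.3,interpolation=2))
print([(r['location'],r['score']) for r in pinpoint('side','clip')])
E
```

```text
time: 25.95
tool_pos: [468.0, 258.8, 171.7]
tcp_rot: [-3.141, 0.003, 1.721]
contact_force: [0.9, -0.6, -0.4]
grip_width: 46.0
finger_force: 0.0
[([243.9, 357.4], 0.76)]
```

View pics/s8.png

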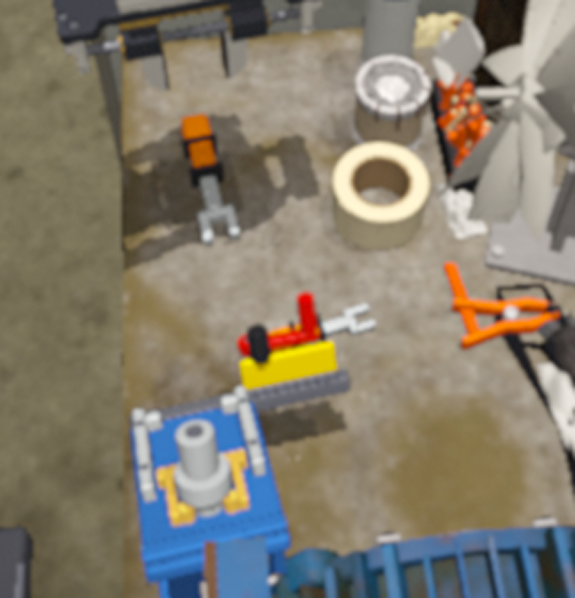

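The fork lies flat at crop (207,175), far from the jig. The clip is seated at (203,490), the gate and catch are open, and the tin and tape have not moved. I hand the job in.

```bash
python3 -c "from plant import *; print(close_job())"
```

```text
the job is handed in; nothing more can be done
None
```

The job is handed in at about 26 s: the clip is snapped into the groove, the catch and gate are open, and the larger fork is flat on the bench well clear of the jig; the arm never went near the can, tin or tape, though the can was mostly out of view in the last picture.

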